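# Hold the check cell in the lit bay of the clarity meter

## Task

Check the clarity meter with its glass check cell: lift the cell out of its stand by its two frosted faces only, the fingers never touching the clear glass, and hold it upright and still in the light path of the bay that has the lamp fitted (the other has a low blanking block), its window centred on the beam and its clear faces square to lamp and sensor. Finish while still holding it there, hanging free and touching no part of the meter. Leave the wine glass, jar and mug undisturbed.

Things in the scene. Friction and masses are not known exactly. Their poses are not given: they have to be found in the camera images.
- cell: Loose glass check cell, 0.1-0.17 kg, 80 mm tall. Clear core 26 mm (x) by 20 mm (y), with a whitish frosted plate 22 mm wide, 5 mm thick, full height, on each y side: 30 mm over the frosted faces (+y, -y), 26 mm over the clear faces (+x, -x). Origin: centre of underside, z up. Starts upright in the stand's pocket, underside 8 mm above the table, top 68 mm sticking out. Half a turn looks the same.
- window (a point): Centre of the cell's window: on the cell's axis, 25 mm above its underside; its axes are the cell's.
- stand: Fixed grey plastic stand, 100 mm (x) by 90 mm (y) by 20 mm high, with one rectangular pocket in the middle, 12 mm deep and 29 by 33 mm (1.5 mm clearance on each side of the cell). Origin at the centre of its underside on the table.
- meter: Fixed clarity meter. Deck 20 mm thick, x from -122 to +92 mm, 250 mm along y. Two open bays at y = +62 and -62 mm. Each has a black sensor post at x = 40 to 70 mm, 48 mm wide, top 90 mm above the table, its window facing -x, 65 mm above the table; facing it, at x = -82 mm, lamp head or blanking block. Gap from lamp snout to post 80 mm. Origin on the table, midway between the bays.
- lamp: Fixed lamp head on the deck at either bay: black block 45 (x) by 48 mm, 70 mm tall (fins on top reach 100 mm above the table), with a round steel snout 28 mm across reaching 20 mm towards its +x, at the sensor post. Origin: centre of underside, 20 mm above the table; x along the beam.
- beam (a point): Middle of the light path in the lamp's bay: on the beam, half way between snout and sensor, 65 mm above the table, 82.5 mm along x from the lamp's axis; its x axis is the beam direction. Hold the cell's window here with the cell's x axis along the beam (either way round).
- blank: Fixed plain black blanking block in the place of a lamp at the other bay, 45 by 48 mm and only 30 mm tall, without a snout. Origin at the centre of its underside, 20 mm above the table.
- wineglass: Bystander: wine glass on a stem, 72 mm across and 145 mm tall, standing. Origin at the centre of its underside. Leave alone.
- jar: Bystander: glass jar with lid, 64 mm across and 90 mm tall, standing. Origin at the centre of its underside. Leave alone.
- cup: Bystander: white mug, 76 mm across and 85 mm tall, standing, handle on its +y side. Origin at the centre of its underside. Leave alone.
Things that resemble listed ones, but are neither listed nor needed, are in the scene too. There is more than one size of the cell; the job needs the smallest. What is shaped like the stand but blue is not meant.

How it is judged:
On the way:
1. the cell is gripped and lifted out of its stand (contact force between cell and the fingers above 2 N and height (world z) of cell above 0.03 m), for 0.2 s.
At the end, for the whole second after the job is handed in: Fingers hold the cell, still; window within 6 mm of the beam sideways, 8 mm in height, 15 mm of mid-gap along it; clear-face axis within 0.14 rad of the beam, upright within 0.12 rad; cell touches no meter, lamp, blank or stand; wine glass, jar, mug moved under 20 mm (contact force between cell and the fingers above 2 N and x of window in the frame of beam between -0.015 and 0.015 m and y of window in the frame of beam between -0.006 and 0.006 m and z of window in the frame of beam between -0.008 and 0.008 m and angle between the x axis of cell and the x axis of lamp, either way round below 0.14 rad and angle between cell's own z axis and vertical below 0.12 rad and contact force between cell and meter below 0.2 N and contact force between cell and lamp below 0.2 N and contact force between cell and blank below 0.2 N and contact force between cell and stand below 0.2 N and linear speed of cell below 0.02 m/s and angular speed of cell below 0.2 rad/s and distance of each of wineglass, jar, cup from where it was at the start of the episode below 0.02 m); the arm keeps its last pose, push and grip.
It fails at once if the fingers touch the clear glass (contact force between the fingers and cell_c0 above 0.5 N).
It fails at once if the wine glass, jar or mug is disturbed (distance of any of wineglass, jar, cup from where it was at the start of the episode above 0.02 m or angle between any of wineglass, jar, cup's own z axis and vertical above 0.3 rad).
It also fails if it takes over 35 s, if anything falls off the work surface, if the arm or the gripper's body presses on something with over 40 N, if the wrist force passes 120 N, or if a joint passes its speed limit or range.

## Robot

A 7-joint arm with a two-finger parallel gripper is mounted at the origin on the work surface. World frame = base frame: x ahead of the robot, y to its left, z up, the work surface at z = 0. Lengths are in m, angles in rad, forces in N, time in s.
With the tool pointing down it reaches from about 0.425 to 0.925 m from the base axis. Payload 6.8 kg.
Tool frame: the origin (TCP) lies on the centre line of the jaws, within the pads' length; the fingertips stand 17 mm ahead of it and the grasp point (between the pads) lies 2 mm behind it; z points along the fingers, x is the direction in which the jaws open and shut, and the axes are right-handed (so a half turn about z gives the same grasp; the last joint's range is limited). The gripper opens to 85 mm and grips with 20 to 120 N. Pads are 22 mm wide; open, the fingers measure 114 mm over their backs; the gripper's body (76 mm by 85 mm) begins 54 mm behind the grasp point. The pads swing forward as they close: fully open they stand 13 mm farther back than shut.
Start: joints at [1.131, 0.477, 0.022, 1.555, -0.011, 1.109, -0.083], TCP at [0.22, -0.638, 0.248] pointing down, gripper open.
Joint ranges: [-2.96, 2.96], [-0.34, 2.1], [-1.41, 1.46], [0.24, 2.44], [-1.37, 4.51], [0.17, 1.92], [-2.96, 2.96]. Speed limits (rad/s): [2.39, 2.39, 3.14, 3.14, 3.14, 3.14, 3.14].

## Interface

Orientations are given as a rotation vector (axis times angle).
In Python, from bench import r gives the robot as it stands.
- The arm moves only by the tool arm_command, never from a script. Its argument "increments" is a list of rows, each a list of 3 entries, a list of its own where there are three numbers: the shift along the world's x, y, z in m, then the turn, a rotation vector about the world's x, y, z in rad, then the opening in per cent of the stroke, from 0 (shut) to 100 (fully open). A call has 1 to 10 rows; each row is the pose to reach, as a shift and turn from the pose commanded when the call began; what a row does not reach only later rows make up. A row lasts 1/10 s, in which the tool goes at most 50 mm and 8.59 degrees, less where a joint would pass 70% of its speed; a pose out of reach is approached as far as the arm can. A call with a gripper value outside its range is refused whole. The fingers move at their own pace and stop on an object; "newtons" is the grip in N (left out, the last holds). Time passes only in rows, so rows that repeat a pose let the fingers close. It gives the time, the measured TCP pose, the force and the opening at its end, in the units of the state.
- r.get_obs(): the state, without advancing time (a new reading comes with each control period).
- r.grab_frame(name): name is "side" or "top" or "wrist"; returns the picture (480x640x3 uint8, blue, green, red); there is no depth.
- r.camera_model(name): a dict with "camera_matrix" (3x3 intrinsics, pixels), "camera_from_world" (4x4, takes a point from world to camera coordinates). Camera axes: x right, y down, z forward; pixel columns grow to the right and rows downward; lengths in m; the calibration is good to about 2 mm. The wrist camera is an equidistant fisheye: a pixel r from the principal point sees the ray r / f radians off the axis. A picture is of the moment at which its call begins: read the wrist's pose just before it. camera_model takes no time and is no camera call; for the wrist camera it gives the pose at the moment of the call.
- r.hand_in(): hands the job in, once; it reports no verdict.
The state is a dict: "clock": time; "joints": joint angles; "qvel": joint speeds; "tau": joint torques, N m; "tcp_pos": TCP position; "orientation": TCP orientation; "contact_force": force on the tool from outside, world axes, zero at the start; "moment": the same for the moment, N m; "grip_width": finger opening in m.
Only numpy, scipy, OpenCV 4.12 (cv2) and the standard library are available. Lean on these libraries where they do the work, as an engineer would, in place of code of your own. Each camera call takes 0.05 s, during which the arm holds its last target. There are 200 camera calls.

## Working session

There is one attempt and no reset: what is moved stays moved. The work goes in short steps, Python scripts to look and compute and a tool call to move; the robot and the scene stay as the last step left them, time stands still between calls to the robot, and variables do not carry over. Pictures are saved under pics/ and viewed, about 8 in all and at most 12, crops included, and the job is handed in when it is done.

Besides the shell and the picture viewer there is one more tool, called after "Emit:" by a JSON object that holds its "method" and its "body", one argument or row to a line. arm_command: Moves the arm, as the interface text tells. Its arguments: {"type":"object","properties":{"increments":{"type":"array","items":{"type":"array"}},"newtons":{"type":"number"}},"required":["increments"]}

```bash
mkdir -p pics; ls; python3 - <<'E'
from bench import r
import cv2,numpy as np
for n in("top","side"):
    im=r.grab_frame(n); cv2.imwrite(f"pics/{n}0.png",im)
    m=r.camera_model(n); print(n,np.round(m["camera_matrix"],1).tolist(),np.round(m["camera_from_world"],3).tolist())
o=r.get_obs(); print(o["clock"],o["tcp_pos"],o["orientation"],o["grip_width"])
E
```

```text
pics
top [[471.0, 0.0, 324.4], [0.0, 471.0, 235.7], [0.0, 0.0, 1.0]] [[-0.011, -1.0, 0.009, 0.086], [-0.997, 0.011, -0.076, 0.577], [0.076, -0.01, -0.997, 1.019], [0.0, 0.0, 0.0, 1.0]]
side [[615.9, 0.0, 321.3], [0.0, 615.9, 233.3], [0.0, 0.0, 1.0]] [[-0.907, -0.42, -0.022, 0.555], [-0.258, 0.597, -0.76, 0.159], [0.333, -0.683, -0.65, 1.216], [0.0, 0.0, 0.0, 1.0]]
0.1 [ 0.21974109 -0.63768935  0.24739975] [-2.55718735e+00  1.82344092e+00  2.25553635e-03] 0.08509162360697539
```

View pics/top0.png

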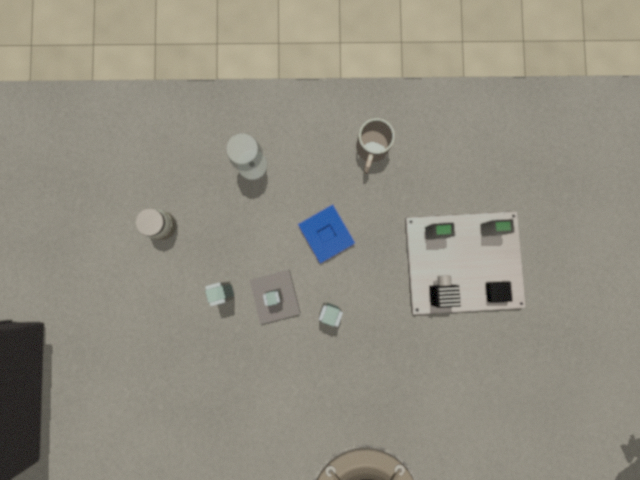

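View pics/side0.png

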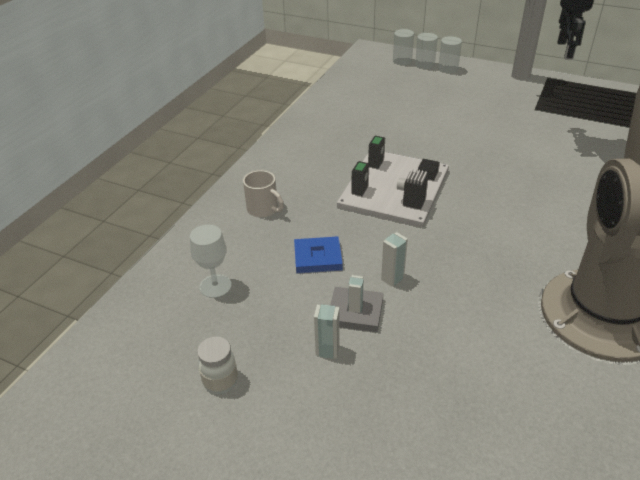

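Candidates for the cell are the prisms at top-view (216,294), (271,299) and (331,316). Only (271,299) stands in a grey stand and it is the smallest. The blue stand at (327,235) isn't the one meant. The lamp, with fins and snout, is at (446,290) and the blank is at (499,291). I'll measure these and make an enlarged crop.

```bash
cat > h.py <<'E'
import numpy as np,cv2
from bench import r
def ray(n,uv):
    m=r.camera_model(n);K=m["camera_matrix"];T=np.array(m["camera_from_world"])
    d=np.linalg.solve(K,[uv[0],uv[1],1.]);R=T[:3,:3]
    return -R.T@T[:3,3],R.T@d
def onz(n,uv,z):
    c,d=ray(n,uv);return (c+d*(z-c[2])/d[2])[:2]
def proj(n,p):
    m=r.camera_model(n);T=np.array(m["camera_from_world"]);q=T[:3,:3]@p+T[:3,3];q=np.array(m["camera_matrix"])@q
    return q[:2]/q[2]
E
python3 - <<'E'
from h import *
im=cv2.imread("pics/top0.png")
a=cv2.resize(im[262:332,200:350],None,fx=5,fy=5,interpolation=cv2.INTER_CUBIC)[:,:750]
sd=cv2.imread("pics/side0.png")
b=cv2.resize(im[205:320,400:530],None,fx=2.1,fy=2.1,interpolation=cv2.INTER_CUBIC)
c=cv2.resize(sd[225:365,300:415],None,fx=1.72,fy=1.72,interpolation=cv2.INTER_CUBIC)
out=np.zeros((600,750,3),np.uint8);out[:350]=a
out[350:350+min(250,b.shape[0]),:b.shape[1]]=b[:250];out[350:350+min(250,c.shape[0]),400:400+c.shape[1]]=c[:250]
cv2.imwrite("pics/crop1.png",out)
# deck: bright
g=im.min(2); h=cv2.inRange(im,(150,150,150),(255,255,255)); h[:200]=0;h[:,:395]=0;h[330:]=0
h=cv2.morphologyEx(h,cv2.MORPH_CLOSE,np.ones((25,25)))
for c in cv2.findContours(h,0,1)[0]:
    if cv2.contourArea(c)>1000:
        q=cv2.minAreaRect(c);B=cv2.boxPoints(q);w=np.array([onz("top",p,.02) for p in B]);print("deck",q,w.round(4).tolist(),np.linalg.norm(np.diff(w,axis=0),axis=1))
print(im[262:332:6,275].tolist(),im[285,240:305:4].tolist())
E
```

```text
deck ((465.47369384765625, 262.06158447265625), (96.48648071289062, 112.65739440917969), 86.56636810302734) [[0.6174, -0.1028], [0.63, -0.3544], [0.417, -0.358], [0.4053, -0.1103]] [0.25185104 0.21304217 0.24797003]
[[133, 144, 148], [130, 143, 147], [124, 131, 136], [123, 130, 135], [123, 130, 135], [157, 160, 152], [164, 173, 160], [116, 123, 116], [83, 88, 93], [125, 131, 137], [119, 130, 134], [132, 145, 148]] [[127, 140, 144], [131, 142, 148], [129, 141, 145], [126, 132, 137], [124, 130, 137], [125, 132, 139], [125, 131, 137], [124, 131, 137], [123, 129, 136], [124, 131, 138], [124, 132, 137], [127, 132, 139], [125, 132, 137], [118, 126, 131], [134, 145, 149], [130, 140, 144], [134, 147, 149]]
```

View pics/crop1.png

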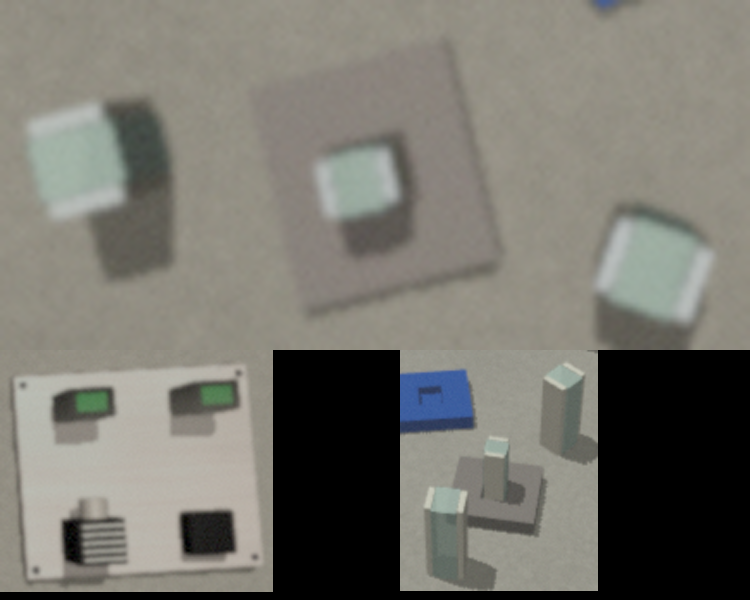

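The crop confirms it: the smallest prism sits in the grey stand, with its frosted plates left and right (about ±y). The lamp with snout is in the +y bay (left). Next I'll move the wrist over the meter to refine its pose.

Emit:
{"method": "arm_command", "body": {
  "increments": [
    [[0.03,0.045,0.01],[0,0,0],100],
    [[0.06,0.09,0.02],[0,0,0],100],
    [[0.09,0.13,0.03],[0,0,0],100],
    [[0.12,0.17,0.04],[0,0,0],100],
    [[0.15,0.21,0.05],[0,0,0],100],
    [[0.17,0.25,0.06],[0,0,0],100],
    [[0.2,0.29,0.07],[0,0,0],100],
    [[0.22,0.33,0.08],[0,0,0],100],
    [[0.24,0.36,0.09],[0,0,0],100],
    [[0.25,0.38,0.1],[0,0,0],100]
  ]
}}

```text
clock: 1.1
tcp_pos: [0.4718, -0.254, 0.3487]
orientation: [-2.561, 1.817, 0.0]
contact_force: [-0.4, -1.1, 0.1]
grip_width: 0.0858
```

Emit:
{"method": "arm_command", "body": {
  "increments": [
    [[0.02,0.02,0],[0,0,0],100],
    [[0.03,0.03,0],[0,0,0],100],
    [[0.03,0.03,0],[0,0,0],100],
    [[0.03,0.03,0],[0,0,0],100]
  ]
}}

```text
clock: 1.5
tcp_pos: [0.499, -0.2293, 0.3476]
orientation: [2.556, -1.825, -0.002]
contact_force: [-0.5, -0.6, -0.9]
grip_width: 0.0855
```

```bash
python3 - <<'E'
from h import *
m=r.camera_model("wrist");im=r.grab_frame("wrist");cv2.imwrite("pics/w1.png",im)
T=np.array(m["camera_from_world"]);print(np.round(m["camera_matrix"],1).tolist(),m.keys());print((-T[:3,:3].T@T[:3,3]).round(3),T[:3,:3].round(3).tolist())
np.savez("w1.npz",K=m["camera_matrix"],T=T)
o=r.get_obs();print(o["clock"],o["tcp_pos"],o["orientation"],o["joints"])
E
```

```text
[[371.6, 0.0, 317.5], [0.0, 371.6, 244.2], [0.0, 0.0, 1.0]] dict_keys(['camera_matrix', 'camera_from_world'])
[ 0.568 -0.207  0.474] [[0.324, -0.946, 0.001], [-0.908, -0.311, 0.281], [-0.265, -0.092, -0.96]]
1.55 [ 0.49876509 -0.22974314  0.3477483 ] [ 2.55495005e+00 -1.82615635e+00 -1.58231908e-03] [ 0.50694935  0.20092734 -0.22235574  1.71784208  0.04749419  1.22931486
 -0.96816555]
```

View pics/w1.png

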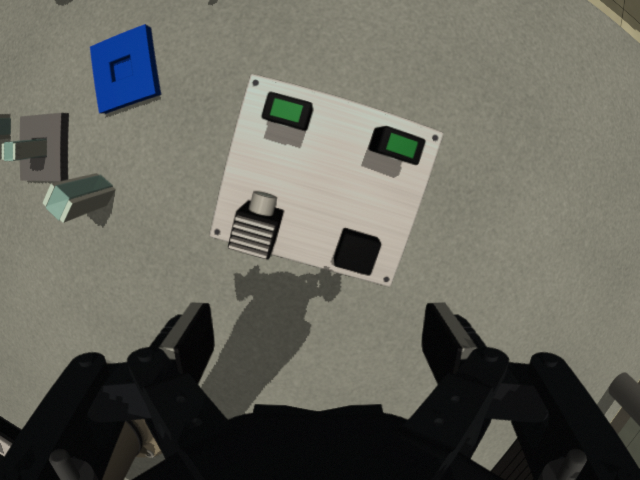

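Wrist view: deck corners at about (251,74), (442,132), (390,287) and (210,236). The lamp with its snout is at (256,230), and its bay's post has a green label at (287,110).

```bash
cat >> h.py <<'E'
def wonz(f,uv,z):
    d=np.load(f);K,T=d["K"],d["T"];R=T[:3,:3];c=-R.T@T[:3,3]
    a=(uv[0]-K[0,2])/K[0,0];b=(uv[1]-K[1,2])/K[1,1];t=np.hypot(a,b);s=np.sin(t)/max(t,1e-9)
    v=R.T@np.array([a*s,b*s,np.cos(t)]);return (c+v*(z-c[2])/v[2])[:2]
def rigid(L,W):
    L,W=np.array(L),np.array(W);l,w=L.mean(0),W.mean(0);H=(L-l).T@(W-w)
    a=np.arctan2(H[0,1]-H[1,0],H[0,0]+H[1,1]);R=np.array([[np.cos(a),-np.sin(a)],[np.sin(a),np.cos(a)]])
    t=w-R@l;return a,t,R,np.abs(L@R.T+t-W).max(0)
E
python3 - <<'E'
from h import *
L=[(.092,.125),(.092,-.125),(-.122,-.125),(-.122,.125)]
def go(im,pts,f,lab):
    g=cv2.cvtColor(im,cv2.COLOR_BGR2GRAY)
    p=cv2.cornerSubPix(g,np.float32(pts).reshape(-1,1,2),(5,5),(-1,-1),(3,50,.01)).reshape(-1,2)
    W=np.array([f(q,.02) for q in p]);a,t,R,e=rigid(L,W)
    print(lab,p.round(1).tolist(),"yaw",a,"org",t,"res",e,"beam",t+R@[.0005,.062]);
    hsv=cv2.cvtColor(im,cv2.COLOR_BGR2HSV);m=cv2.inRange(hsv,(50,100,40),(75,255,255))
    n,_,s,c=cv2.connectedComponentsWithStats(m)
    for i in range(1,n):
        if s[i,4]>60: print(" green in meter frame",R.T@(f(c[i],.09)-t))
go(cv2.imread("pics/w1.png"),[(251,74),(442,132),(390,287),(210,236)],lambda q,z:wonz("w1.npz",q,z),"wrist")
go(cv2.imread("pics/top0.png"),[(406,217),(517,212),(524,311),(413,315)],lambda q,z:onz("top",q,z),"top")
# top-view stand & cell from crop pixel (x5 + (200,262))
C=lambda u,v:(200+(u-2)/5,262+(v-2)/5)
W=[onz("top",C(*q),.02) for q in[(252,90),(450,40),(500,265),(312,312)]]
a,t,R,e=rigid([(.05,.045),(.05,-.045),(-.05,-.045),(-.05,.045)],W);print("stand",a,t,e)
c=[onz("top",C(*q),.088) for q in[(317,163),(387,147),(401,200),(330,219)]];print("cell top",np.mean(c,0),np.linalg.norm(np.diff(c,axis=0),axis=1))
E
```

```text
wrist [[254.0, 77.5], [442.0, 132.0], [390.0, 287.0], [212.8000030517578, 232.5]] yaw 0.041082533176786645 org [ 0.53405971 -0.23343982] res [0.00599288 0.00487391] beam [ 0.53201289 -0.1714716 ]
 green in meter frame [0.05429305 0.06462901]
 green in meter frame [ 0.0546448  -0.05995638]
top [[406.6000061035156, 220.5], [517.0, 212.0], [521.2999877929688, 306.20001220703125], [413.79998779296875, 313.70001220703125]] yaw 0.047221367060375746 org [ 0.53007696 -0.22877481] res [0.00579264 0.00873026] beam [ 0.52764977 -0.16682032]
stand 0.2363531285451242 [0.44521922 0.18882509] [0.00101748 0.00287469]
cell top [0.44645673 0.1904361 ] [0.0293032  0.02233253 0.0299315 ]
```

cornerSubPix was pulled onto the screws, so I'll fit the deck's outline in world coordinates instead.

```bash
python3 - <<'E'
from h import *
def go(im,f,seed,lab):
  for th in(145,160):
    m=cv2.inRange(im,(th,)*3,(255,)*3)
    m=cv2.morphologyEx(m,cv2.MORPH_OPEN,np.ones((3,3)))
    n,l,s,c=cv2.connectedComponentsWithStats(m);i=l[seed[1],seed[0]]
    h=cv2.convexHull(max(cv2.findContours((l==i).astype(np.uint8),0,1)[0],key=cv2.contourArea)).reshape(-1,2)
    W=np.float32([f(q,.02) for q in h]);q=cv2.minAreaRect(W*1000);print(lab,th,"centre,size,angle",np.round(q[0],1),np.round(q[1],1),q[2])
    B=cv2.boxPoints(q)/1000
    a=np.deg2rad(q[2]);a=(a+np.pi/4)%(np.pi/2)-np.pi/4;R=np.array([[np.cos(a),-np.sin(a)],[np.sin(a),np.cos(a)]])
    print("  yaw",a,"beam",np.array(q[0])/1000+R@[.0155,.062])
go(cv2.imread("pics/w1.png"),lambda q,z:wonz("w1.npz",q,z),(320,180),"wrist")
go(cv2.imread("pics/top0.png"),lambda q,z:onz("top",q,z),(465,262),"top")
E
```

```text
wrist 145 centre,size,angle [ 518.9 -231.8] [212.2 247.6] 2.543609380722046
  yaw 0.04439435857821372 beam [ 0.53167898 -0.16916536]
wrist 160 centre,size,angle [ 518.9 -231.9] [210.8 246.3] 2.5936007499694824
  yaw 0.04526687256916173 beam [ 0.53161634 -0.16929665]
top 145 centre,size,angle [ 517.3 -231. ] [213.1 248.6] 2.626912832260132
  yaw 0.04584827808582881 beam [ 0.52992605 -0.16834632]
top 160 centre,size,angle [ 517.1 -230.4] [209.3 243.8] 2.6944048404693604
  yaw 0.04702623584786292 beam [ 0.52967714 -0.1677124 ]
```

Emit:
{"method": "arm_command", "body": {
  "increments": [
    [[0.0,0.04,0.0],[0,0,-0.02],100],
    [[0.0,0.085,0.0],[0,0,-0.04],100],
    [[0.0,0.13,-0.01],[0,0,-0.06],100],
    [[0,0.175,-0.02],[0,0,-0.08],100],
    [[0,0.22,-0.03],[0,0,-0.08],100],
    [[-0.01,0.26,-0.04],[0,0,-0.08],100],
    [[-0.02,0.3,-0.05],[0,0,-0.08],100],
    [[-0.03,0.34,-0.06],[0,0,-0.08],100],
    [[-0.045,0.38,-0.07],[0,0,-0.08],100],
    [[-0.055,0.4,-0.08],[0,0,-0.08],100]
  ]
}}

```text
clock: 2.55
tcp_pos: [0.4439, 0.1736, 0.2681]
orientation: [-2.484, 1.923, 0.0]
contact_force: [-0.4, 0.2, 0.6]
grip_width: 0.0855
```

Emit:
{"method": "arm_command", "body": {
  "increments": [
    [[0,0.01,0],[0,0,0],100],
    [[0,0.01,0],[0,0,0],100],
    [[0,0.01,0],[0,0,0],100],
    [[0,0.01,0],[0,0,0],100]
  ]
}}

```text
clock: 2.95
tcp_pos: [0.446, 0.1799, 0.2687]
orientation: [-2.479, 1.929, -0.001]
contact_force: [0.0, -0.1, 0.5]
grip_width: 0.0854
```

```bash
python3 - <<'E'
from h import *
m=r.camera_model("wrist");im=r.grab_frame("wrist");cv2.imwrite("pics/w2.png",im)
T=np.array(m["camera_from_world"]);np.savez("w2.npz",K=m["camera_matrix"],T=T)
from scipy.spatial.transform import Rotation as Ro
o=r.get_obs();print(o["clock"],o["tcp_pos"],o["orientation"],o["joints"]);X=Ro.from_rotvec(o["orientation"]).as_matrix();print(X.round(3),np.arctan2(X[1,0],X[0,0]))
E
```

```text
3.0 [0.44583927 0.18020133 0.26861902] [-2.47970123e+00  1.92864886e+00 -1.09639157e-03] [-0.03110585  0.17556155 -0.53643758  1.95241172  0.1043996   1.03987262
 -1.93581529]
[[ 0.246 -0.969  0.001]
 [-0.969 -0.246 -0.   ]
 [ 0.    -0.001 -1.   ]] -1.322082619127225
```

View pics/w2.png

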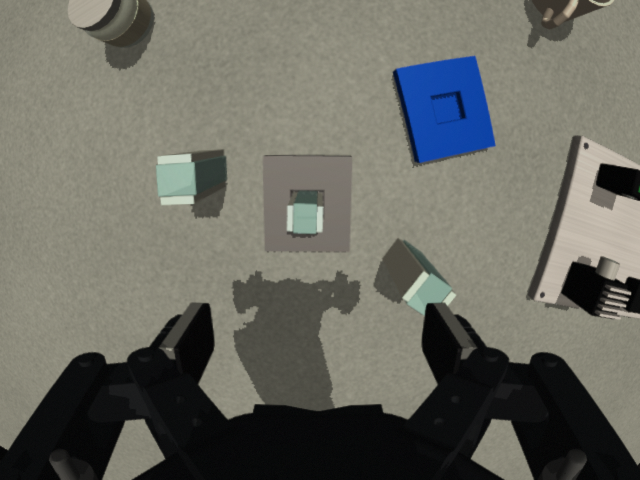

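Wrist view: the stand is squarely aligned with the jaws, corners (264,156), (351,156), (350,251) and (264,251). The cell top is at about (305,220) with its frosted plates left and right. I'll measure both.

```bash
python3 - <<'E'
from h import *
im=cv2.imread("pics/w2.png");f=lambda q,z:wonz("w2.npz",q,z)
hsv=cv2.cvtColor(im,cv2.COLOR_BGR2HSV)
# stand: greyer (redder) than table: compare r-g channel
d=im[...,2].astype(int)-im[...,1]; print("stand r-g",im[170,270],im[140,270])
m=((im[...,0].astype(int)-im[...,1]>-9)&(im.max(2)<125)).astype(np.uint8)*255
g=cv2.cvtColor(im,cv2.COLOR_BGR2GRAY)
roi=g[145:262,255:360]
e=[]
rows=g[190:245].mean(0).astype(int)[255:362];cols=np.concatenate([g[145:262,268:284],g[145:262,328:346]],1).mean(1).astype(int)
print(rows.tolist());print(cols.tolist())
P=[(263.5,155),(351,155),(350,251.5),(264.5,251.5)]
a,t,R,er=rigid([(.05,.045),(.05,-.045),(-.05,-.045),(-.05,.045)],[f(q,.02) for q in P]);print("stand",a,t,er)
cv2.imwrite("pics/w2c.png",cv2.resize(im[180:245,275:335],None,fx=9,fy=9,interpolation=cv2.INTER_CUBIC))
E
```

```text
stand r-g [110 119 124] [123 139 140]
[141, 140, 139, 138, 138, 139, 140, 139, 133, 121, 115, 114, 114, 115, 115, 115, 115, 114, 115, 115, 115, 115, 115, 115, 115, 115, 115, 115, 115, 115, 116, 123, 141, 153, 153, 149, 144, 131, 123, 125, 127, 127, 126, 127, 127, 126, 126, 126, 126, 126, 126, 126, 126, 125, 125, 126, 127, 127, 127, 127, 125, 123, 140, 150, 152, 151, 149, 133, 109, 107, 114, 115, 115, 115, 115, 115, 115, 115, 115, 115, 115, 115, 115, 115, 115, 115, 115, 115, 115, 115, 115, 114, 114, 115, 117, 126, 138, 143, 143, 143, 143, 143, 142, 142, 142, 142, 142]
[138, 138, 140, 141, 142, 142, 141, 140, 139, 129, 95, 104, 119, 120, 120, 120, 120, 120, 120, 119, 119, 119, 119, 119, 119, 119, 119, 119, 119, 119, 118, 118, 118, 118, 118, 118, 118, 117, 117, 117, 117, 118, 117, 117, 117, 117, 117, 117, 117, 117, 117, 117, 117, 117, 116, 116, 116, 116, 116, 116, 116, 116, 115, 116, 115, 115, 115, 115, 115, 115, 115, 115, 115, 115, 114, 114, 114, 114, 114, 114, 114, 114, 114, 113, 113, 113, 113, 113, 113, 113, 113, 113, 113, 113, 112, 112, 112, 112, 112, 112, 112, 112, 112, 111, 111, 111, 114, 127, 138, 140, 140, 140, 140, 140, 141, 141, 141]
stand 0.2432578670399418 [0.44932012 0.19073194] [0.00106614 0.00103057]
```

View pics/w2c.png

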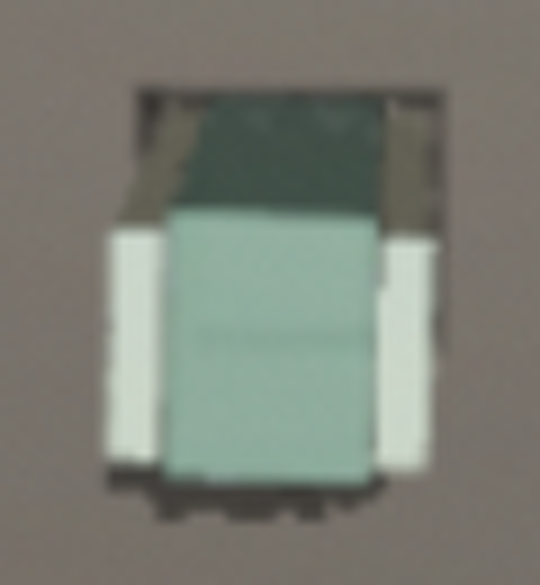

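The crop shows the cell's clear top centred near crop (272,345) between two frosted plates, slightly rotated (about 1.3°) relative to the stand.

```bash
python3 - <<'E'
from h import *
f=lambda q:wonz("w2.npz",(275+(q[0]-4)/9,180+(q[1]-4)/9),.088)
L=[(.013,.01),(.013,-.01),(-.013,-.01),(-.013,.01),(.011,.015),(.011,-.015),(-.011,-.015),(-.011,.015)]
P=[(170,207),(380,212),(375,484),(163,477),(107,230),(437,238),(428,470),(106,460)]
W=[f(q) for q in P]
for s in(slice(0,4),slice(4,8),slice(0,8)):
    a,t,R,e=rigid(L[s],W[s]);print(a,t,e)
o=r.get_obs();print(o["clock"],o["tcp_pos"])
E
```

```text
0.21731571164580776 [0.44936774 0.19093926] [8.34850421e-05 2.29511814e-04]
0.21755857355270486 [0.44892745 0.19108364] [0.00026162 0.00043703]
0.2174535087054882 [0.44914759 0.19101145] [0.0003684  0.00051001]
3.0 [0.44583927 0.18020133 0.26861902]
```

Emit:
{"method": "arm_command", "body": {
  "increments": [
    [[0.003,0.011,-0.03],[0,0,-0.031],100],
    [[0.003,0.011,-0.065],[0,0,-0.031],100],
    [[0.003,0.011,-0.1],[0,0,-0.031],100],
    [[0.003,0.011,-0.125],[0,0,-0.031],100],
    [[0.003,0.011,-0.14],[0,0,-0.031],100],
    [[0.003,0.011,-0.14],[0,0,-0.031],100],
    [[0.003,0.011,-0.14],[0,0,-0.031],100],
    [[0.003,0.011,-0.14],[0,0,-0.031],100]
  ]
}}

```text
clock: 3.8
tcp_pos: [0.4489, 0.1929, 0.1295]
orientation: [-2.45, 1.963, -0.002]
contact_force: [0.0, -0.1, 0.7]
grip_width: 0.0856
```

```bash
cat >> h.py <<'E'
def st():
    from scipy.spatial.transform import Rotation as Ro
    o=r.get_obs();X=Ro.from_rotvec(o["orientation"]).as_matrix()
    print(o["clock"],o["tcp_pos"].round(4),"jaw",np.arctan2(X[1,0],X[0,0]).round(4)+np.pi,"z",X[:,2].round(4),o["contact_force"].round(1),o["grip_width"])
E
python3 -c "from h import *;st()"
```

```text
3.8 [0.4489 0.1929 0.1295] jaw 1.7907926535897931 z [ 2.e-03  7.e-04 -1.e+00] [ 0.  -0.1  0.7] 0.08560295379645756
```

Emit:
{"method": "arm_command", "body": {
  "increments": [
    [[0,-0.002,-0.02],[0,0,-0.002],100],
    [[0,-0.002,-0.04],[0,0,-0.002],100],
    [[0,-0.002,-0.055],[0,0,-0.002],100],
    [[0,-0.002,-0.064],[0,0,-0.002],100],
    [[0,-0.002,-0.064],[0,0,-0.002],100],
    [[0,-0.002,-0.064],[0,0,-0.002],100],
    [[0,-0.002,-0.064],[0,0,-0.002],100]
  ]
}}

```text
clock: 4.5
tcp_pos: [0.4486, 0.1912, 0.0652]
orientation: [-2.449, 1.965, -0.001]
contact_force: [-0.1, -0.0, -0.3]
grip_width: 0.0851
```

```bash
python3 - <<'E'
from h import *
st();im=r.grab_frame("wrist");cv2.imwrite("pics/w3.png",im)
E
```

```text
4.5 [0.4486 0.1912 0.0652] jaw 1.789492653589793 z [ 1.6e-03  7.0e-04 -1.0e+00] [-0.1 -0.  -0.3] 0.08514371112335255
```

View pics/w3.png

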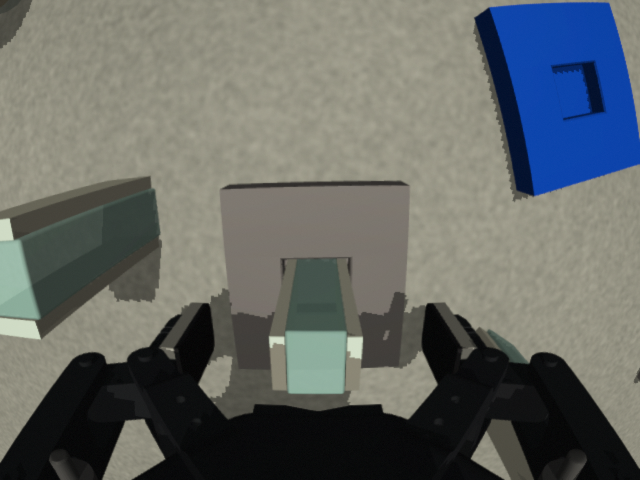

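The cell sits centred between the pads (columns 272–362, mid 317), frosted plates facing them. I'll close on it.

Emit:
{"method": "arm_command", "body": {
  "increments": [
    [[0,0,0],[0,0,0],60],
    [[0,0,0],[0,0,0],45],
    [[0,0,0],[0,0,0],38],
    [[0,0,0],[0,0,0],30],
    [[0,0,0],[0,0,0],20],
    [[0,0,0],[0,0,0],20],
    [[0,0,0],[0,0,0],20],
    [[0,0,0],[0,0,0],20],
    [[0,0,0],[0,0,0],20],
    [[0,0,0],[0,0,0],20]
  ],
  "newtons": 40
}}

```text
clock: 5.55
tcp_pos: [0.448, 0.1908, 0.0644]
orientation: [-2.451, 1.966, -0.0]
contact_force: [-0.6, -0.8, 4.0]
grip_width: 0.0293
```

```bash
python3 -c "from h import *;st()"
```

```text
5.55 [0.448  0.1908 0.0644] jaw 1.789592653589793 z [ 2.e-04  0.e+00 -1.e+00] [-0.6 -0.8  4. ] 0.02931893942954345
```

Emit:
{"method": "arm_command", "body": {
  "increments": [
    [[0,0,0.006],[0,0,0],20],
    [[0,0,0.015],[0,0,0],20],
    [[0,0,0.03],[0,0,0],20],
    [[0,0,0.05],[0,0,0],20],
    [[0,0,0.075],[0,0,0],20],
    [[0,0,0.1],[0,0,0],20],
    [[0,0,0.125],[0,0,0],20],
    [[0,0,0.14],[0,0,0],20],
    [[0,0,0.15],[0,0,0],20],
    [[0,0,0.15],[0,0,0],20]
  ]
}}

```text
clock: 6.55
tcp_pos: [0.4484, 0.1911, 0.2157]
orientation: [-2.449, 1.964, -0.002]
contact_force: [-0.1, 0.4, -1.6]
grip_width: 0.0294
```

```bash
python3 -c "from h import *;st()"
```

```text
6.55 [0.4484 0.1911 0.2157] jaw 1.789492653589793 z [ 2.4e-03  8.0e-04 -1.0e+00] [-0.1  0.4 -1.6] 0.029427984848701256
```

Emit:
{"method": "arm_command", "body": {
  "increments": [
    [[0.004,-0.015,0],[0,0,-0.01],20],
    [[0.01,-0.04,0],[0,0,-0.02],20],
    [[0.018,-0.075,0],[0,0,-0.04],20],
    [[0.026,-0.11,0],[0,0,-0.06],20],
    [[0.034,-0.145,0],[0,0,-0.08],20],
    [[0.042,-0.18,0],[0,0,-0.1],20],
    [[0.05,-0.215,0],[0,0,-0.12],20],
    [[0.058,-0.25,0],[0,0,-0.14],20],
    [[0.066,-0.285,0],[0,0,-0.155],20],
    [[0.073,-0.315,0],[0,0,-0.17],20]
  ]
}}

```text
clock: 7.55
tcp_pos: [0.5197, -0.1277, 0.2129]
orientation: [2.27, -2.169, -0.003]
contact_force: [1.3, -0.2, -1.0]
grip_width: 0.0298
```

Emit:
{"method": "arm_command", "body": {
  "increments": [
    [[0.005,-0.02,0],[0,0,-0.003],20],
    [[0.008,-0.037,0],[0,0,-0.003],20],
    [[0.009,-0.045,0],[0,0,-0.003],20],
    [[0.009,-0.045,0],[0,0,-0.003],20],
    [[0.009,-0.045,0],[0,0,-0.003],20],
    [[0.009,-0.045,0],[0,0,-0.003],20],
    [[0.009,-0.045,0],[0,0,-0.003],20]
  ]
}}

```text
clock: 8.25
tcp_pos: [0.5299, -0.1682, 0.2143]
orientation: [-2.273, 2.168, 0.0]
contact_force: [-0.4, -0.7, -1.4]
grip_width: 0.0296
```

```bash
python3 - <<'E'
from h import *
st();m=r.camera_model("wrist");im=r.grab_frame("wrist");cv2.imwrite("pics/w4.png",im);np.savez("w4.npz",K=m["camera_matrix"],T=np.array(m["camera_from_world"]))
E
```

```text
8.25 [ 0.5299 -0.1682  0.2143] jaw 1.618192653589793 z [-1.e-04  2.e-04 -1.e+00] [-0.4 -0.7 -1.4] 0.029644931791126344
```

View pics/w4.png

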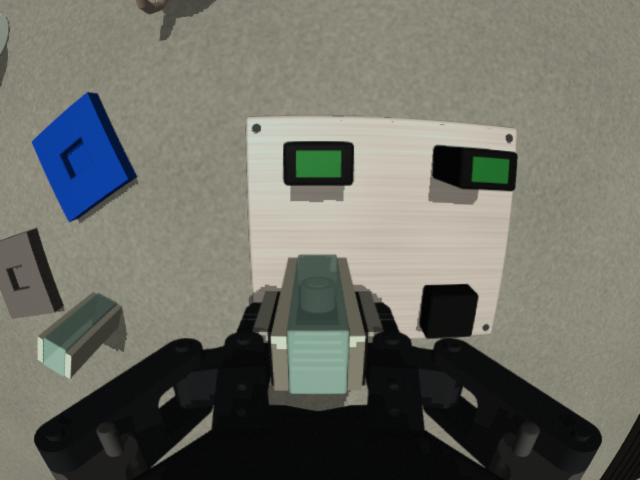

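The cell hangs upright and square in the jaws. Its bay's sensor post is dead ahead, green label at (318,164), with the snout visible through the glass. I'll use the post top and the deck edge as an independent check on the beam line.

```bash
python3 - <<'E'
from h import *
im=cv2.imread("pics/w4.png");f=lambda q,z:wonz("w4.npz",q,z)
m=cv2.inRange(cv2.cvtColor(im,cv2.COLOR_BGR2HSV),(50,100,40),(75,255,255))
n,_,s,c=cv2.connectedComponentsWithStats(m);g=[f(c[i],.09) for i in range(1,n) if s[i,4]>200];print("green",g)
d=g[0]-g[1];a=np.arctan2(-d[0],d[1]);print("yaw from posts",a,"spacing",np.hypot(*d))
for yaw in(a,.045):
    R=np.array([[np.cos(yaw),-np.sin(yaw)],[np.sin(yaw),np.cos(yaw)]])
    print("beam via post centre x=55",g[0]+R@[-.0545,0])
w=[f(q,.02) for q in[(257,128),(509,138),(486,327)]];print("screws",w,"yaw",np.arctan2(w[1][0]-w[0][0],w[0][1]-w[1][1]),np.arctan2(w[1][1]-w[2][1],w[1][0]-w[2][0]))
# corners via deck contour on left & right edges at z=.02
for q in[(247,118),(517,130),(492,339)]: print("corner",f(q,.02))
E
```

```text
green [array([ 0.58556028, -0.16654071]), array([ 0.59101823, -0.29081945])]
yaw from posts 0.04388878733653956 spacing 0.12439853487720931
beam via post centre x=55 [ 0.53111276 -0.16893188]
beam via post centre x=55 [ 0.53111545 -0.16899238]
screws [array([ 0.61014142, -0.11303097]), array([ 0.62024245, -0.34344511]), array([ 0.42577194, -0.35247121])] yaw 0.04381053880781057 0.04638045962222651
corner [ 0.61880759 -0.10396356]
corner [ 0.62912505 -0.35170835]
corner [ 0.41052129 -0.3639968 ]
```

All the checks agree: beam at (0.531, -0.169), yaw 0.044. Descending now.

Emit:
{"method": "arm_command", "body": {
  "increments": [
    [[0,-0.001,-0.01],[0,0,-0.003],20],
    [[0,-0.001,-0.03],[0,0,-0.003],20],
    [[0,-0.001,-0.05],[0,0,-0.003],20],
    [[0,-0.001,-0.07],[0,0,-0.003],20],
    [[0,-0.001,-0.09],[0,0,-0.003],20],
    [[0,-0.001,-0.105],[0,0,-0.003],20],
    [[0,-0.001,-0.114],[0,0,-0.003],20],
    [[0,-0.001,-0.118],[0,0,-0.003],20],
    [[0,-0.001,-0.118],[0,0,-0.003],20],
    [[0,-0.001,-0.118],[0,0,-0.003],20]
  ]
}}

```text
clock: 9.3
tcp_pos: [0.5305, -0.1703, 0.097]
orientation: [-2.268, 2.173, -0.002]
contact_force: [0.8, -0.8, 0.0]
grip_width: 0.0292
```

```bash
python3 - <<'E'
from h import *
st();st()
m=r.camera_model("wrist");w=r.grab_frame("wrist");np.savez("w5.npz",K=m["camera_matrix"],T=np.array(m["camera_from_world"]))
s=r.grab_frame("side");t=r.grab_frame("top");st()
a=cv2.resize(s[120:225,330:460],None,fx=4,fy=4,interpolation=cv2.INTER_CUBIC)[:, :520]
out=np.zeros((600,800,3),np.uint8);out[:420,:520]=a
out[0:240,520:]=cv2.resize(w[150:450,150:500],(280,240));out[240:480,520:]=cv2.resize(t[210:320,400:530],(280,240))
cv2.imwrite("pics/f.png",out)
c=np.array([.531,-.169]);x=np.array([np.cos(.044),np.sin(.044)]);y=np.array([-x[1],x[0]])
B=lambda i,j,z:(4*(proj("side",np.r_[c+i*x+j*y,z])-[330,120])).round().tolist()
print("expected crop px: top corners",[B(i,j,.12) for i in(-.011,.011) for j in(-.015,.015)],"bottom",[B(i,j,.04) for i in(-.011,.011) for j in(-.015,.015)])
E
```

```text
9.3 [ 0.5305 -0.1703  0.097 ] jaw 1.613492653589793 z [ 1.2e-03 -3.0e-04 -1.0e+00] [ 0.8 -0.8  0. ] 0.02924551447445704
9.3 [ 0.5305 -0.1703  0.097 ] jaw 1.613492653589793 z [ 1.2e-03 -3.0e-04 -1.0e+00] [ 0.8 -0.8  0. ] 0.02924551447445704
9.45 [ 0.5304 -0.1704  0.097 ] jaw 1.613492653589793 z [ 1.4e-03 -4.0e-04 -1.0e+00] [ 0.2 -0.4 -0.5] 0.029930158820281598
expected crop px: top corners [[235.0, 151.0], [219.0, 178.0], [199.0, 144.0], [183.0, 171.0]] bottom [[228.0, 262.0], [213.0, 290.0], [194.0, 255.0], [178.0, 282.0]]
```

View pics/f.png

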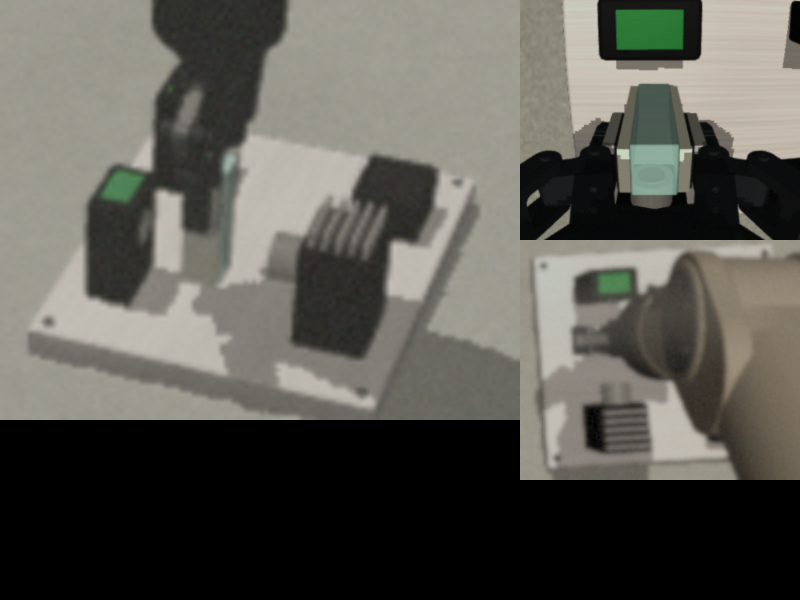

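The side crop shows the cell midway between snout and post, clear of both. Its lowest corner is near crop (218,285) against an expected (213,290), about 1 px in the original picture. I'll nudge 1 mm back in y, settle and hand in.

Emit:
{"method": "arm_command", "body": {
  "increments": [
    [[0,0.001,0],[0,0,0],20],
    [[0,0.001,0],[0,0,0],20],
    [[0,0.001,0],[0,0,0],20],
    [[0,0.001,0],[0,0,0],20],
    [[0,0.001,0],[0,0,0],20],
    [[0,0.001,0],[0,0,0],20],
    [[0,0.001,0],[0,0,0],20],
    [[0,0.001,0],[0,0,0],20]
  ]
}}

```text
clock: 10.25
tcp_pos: [0.5299, -0.1692, 0.0963]
orientation: [-2.268, 2.173, -0.0]
contact_force: [-0.2, -0.3, -1.4]
grip_width: 0.0292
```

```bash
python3 -c "
from h import *
st();print(r.get_obs()['qvel'].round(3));print(r.hand_in())"
```

```text
10.25 [ 0.5299 -0.1692  0.0963] jaw 1.613592653589793 z [ 1.e-04 -0.e+00 -1.e+00] [-0.2 -0.3 -1.4] 0.029248806974187615
[-0.001  0.002 -0.001  0.001  0.001 -0.001  0.001]
the job is handed in; nothing more can be done
None
```

I gripped the smallest cell (the one in the grey stand) by its frosted faces, lifted it out, and handed in while holding it in the lamp's bay at 10.25 s on the clock. The hand-in gives no verdict.

**Position:** at hand-in the TCP was at (0.530, -0.169, 0.096) m. The wrist camera put the beam at (0.531, -0.169) m, from both the deck outline and the post tops. That is about 1 mm off along the beam and under 1 mm sideways. By the TCP reading the underside was about 40 mm above the table, which is what the beam height needs.

**Alignment:** jaw yaw was 0.043 rad against 0.044 for the beam, and the tool was vertical.

**Hold:** the grip was set to 40 N, with the fingers at 29.2 mm against the cell's nominal 30 mm. The wrist force was only about the cell's weight, and the joints were still.

**Checks that disagreed:**
- My first corner fit of the meter locked onto the deck screws, leaving errors of 5–9 mm, so I discarded it.
- The top camera's positions for the cell and the beam were 1–3 mm off the wrist camera's. I used the wrist values.
- In the last side view the cell's lowest corner was about 1 pixel (roughly 2 mm) from where I expected it, within tolerance.

**Not checked:** I did not measure the wine glass, jar or mug again at the end. The planned path stayed well clear of them, and the wrist force stayed low in every reading I took.

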